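# Reject the failed filter cassette and present the spare

## Robot

A 6-joint arm with a two-finger parallel gripper is mounted at the origin on a cart in front of the work surface, level with it; the furniture and walls round the work are solid. World frame = base frame: x ahead of the robot, y to its left, z up, the work surface at z = 0. Lengths are in mm, angles in rad, forces in N, time in s.
With the tool pointing down it reaches from about 350 to 875 mm from the base axis. Payload 4.2 kg.
Tool frame: the origin (TCP) lies at the very end of the fingers, on their centre line; the grasp point (between the pads) lies 19 mm behind it; z points along the fingers, y is the line along which they close (so a half turn about z gives the same grasp; the last joint's range is limited). The gripper opens to 85 mm and grips with 20 to 120 N. Pads are 22 mm wide; open, the fingers measure 114 mm over their backs; the gripper's body (76 mm by 85 mm) begins 54 mm behind the grasp point. The pads swing forward as they close: fully open they stand 13 mm farther back than shut.
Start: joints at [-1.081, 0.385, 0.008, 0, -1.194, -0.259], TCP at [142.99, -608.402, 231.312] pointing down, gripper open.
Joint ranges: [-3.14, 3.14], [-1.21, 2.06], [-1.07, 1.41], [-3.16, 2.05], [-2.99, -0.16], [-3.1, 3.1]. Speed limits (rad/s): [2.79, 2.79, 3.14, 3.14, 3.14, 3.14].

## Interface

Orientations are given as a unit quaternion [x, y, z, w].
In Python, from bench import arm gives the robot as it stands. The module is installed in compiled form; this text tells all that it offers.
- The arm moves only by the tool drive_tool, never from a script. Its argument "targets" is a list of rows, each a list of 5 numbers: the closure, from -1 (fully open) to 1 (shut), then the shift along the tool's x, y, z in mm, then the turn about the tool's z in degrees. In form: [[grip, tx, ty, tz, roll], ...]. A call has 1 to 12 rows; each row is the pose to reach, as a shift and turn from the pose commanded when the call began, along the tool's axes at that moment; what a row does not reach only later rows make up. A row lasts 1/10 s, in which the tool goes at most 50 mm and 8.59 degrees, less where a joint would pass 70% of its speed; a pose out of reach is approached as far as the arm can. A call with a gripper value outside its range is refused whole. The fingers move at their own pace and stop on an object; the grip force is fixed at half the most. Time passes only in rows, so rows that repeat a pose let the fingers close. It gives the time, the measured TCP pose, the force, the opening and the grip force at its end, in the units of the state.
- arm.read_state(): the state, without advancing time (a new reading comes with each control period).
- arm.get_image(name): name is "scene" or "top"; returns the picture (480x640x3 uint8, blue, green, red); there is no depth.
- arm.camera_params(name): a dict with "fov_y" (degrees; the focal length in pixels is half the picture's height over the tangent of half this angle, whatever the lens; pixels are square), "cx", "cy" (the principal point, pixels), "rvec" (rotation vector, rad) and "tvec" (3), from world to camera coordinates, as OpenCV has them. Camera axes: x right, y down, z forward; pixel columns grow to the right and rows downward; lengths in mm; the calibration is good to about 2 mm. A picture is of the moment at which its call begins. camera_params takes no time and is no camera call.
- arm.job_done(): hands the job in; it is judged then, once.
The state is a dict: "clock": time; "joints": joint angles; "joint_vel": joint speeds; "joint_efforts": joint torques, N m; "position": TCP position; "ee_rot": TCP orientation; "contact_force": force on the tool from outside, world axes, zero at the start; "wrist_torque": the same for the moment, N m; "gripper_width": finger opening in mm; "grasp_force": force on a finger pad.
Only numpy, scipy, OpenCV 4.12 (cv2) and the standard library are available. Lean on these libraries where they do the work, as an engineer would, in place of code of your own. Each camera call takes 0.05 s, during which the arm holds its last target. There are 200 camera calls.

## Task

Of the two filter cassettes in the test station, the one with the round tag has failed: lift it out, lay it flat in the low metal reject tray and let go, without dropping it from a height. Then lift the cover flap of the spares box fully up and leave it standing open, draw out the spare cassette hidden beneath and hold it level about 10 cm above the emptied well, centred on it and with its long side along the well's long side, as if about to load it; finish still holding it there. Leave the cassette with the bar-shaped tag in its well, and do not disturb the specimen cup or the timer.

Things in the scene. Friction and masses are not known exactly. Their poses are not given: they have to be found in the camera images.
- station: Fixed aluminium block 110 x 170 x 14 mm lying on the worktop, origin at the centre of its underside, z up. Two rectangular wells side by side along its y axis, each 80 mm (along x) x 48 mm (along y), 6 mm deep (floor 8 mm above the worktop), centres 80 mm apart. Its position and yaw vary.
- well_a (a point): Centre of the floor of the station's well on its +y side (local y = +40 mm); axes as the station's.
- well_b (a point): Centre of the floor of the station's well on its -y side (local y = -40 mm); axes as the station's.
- failed_grip (a point): Loose failed cassette, 40 to 90 g, in either well: white slab 76 (x) x 44 (y) x 12 mm with a grey upright grip fin in mid-slab, 26 (x) x 12 mm (y), top 46 mm above the underside; pinch the fin across y from above. On the slab at x = +25 mm a round black tag, 20 mm across, 3 mm high. This point: on the fin's centre line, 34 mm above the underside; the cassette's axes, z up.
- good_grip (a point): The same point of the good cassette, which sits in the other well: same shape and size, but its black tag is a narrow bar 6 mm (x) x 36 mm (y), lying across the slab. It stays where it is.
- spare_grip (a point): The same point of the spare cassette: same shape and size, no tag. It lies hidden in the spares box, in the middle, in a pocket 80 x 48 mm and 8 mm deep of the dark insert, its underside 19 mm above the worktop; its x axis starts along the box's x axis and its z is up.
- tray: Fixed low open steel tray, the reject tray, outside 108 mm (x) x 76 mm (y) x 16 mm high, walls and floor 4 mm thick (inside 100 x 68 mm), origin at the centre of its underside. Position and yaw vary.
- spares_box: Fixed grey box 120 mm (x) x 154 mm (y) x 72 mm high, walls 5 mm, origin at the centre of its underside, z up; insert's top 27 mm above the worktop. A flat flap 5 mm thick covers it whole, hinged along its +x edge, its handle on the -x side. It stands turned about a quarter turn, so the handle points to the robot's right. Position and yaw vary.
- flap_handle (a point): Middle of the flap's handle, a round steel bar 10 mm thick, 72 mm long, parallel to the hinge (box y), 160 mm from the hinge and 40 mm out from the flap's free edge, on two arms (62 mm clear between). With the flap shut it is 75 mm above the worktop, clear of the box's front: pinch it from above. It turns between the fingers as the flap rises. Moves with the flap.
- flap_hinge (a point): Middle of the flap's hinge line, on the box's +x edge, 75 mm above the worktop; axes as the box's. The flap turns about the y axis here.
- flap (a joint): Opening angle of the flap, rad: 0 shut, 1.57 upright, stop at 1.75; starts at 0 to 0.12. A friction hinge (about 0.14 N m): it stays where it is left.
- cup_center (a point): Centre of a loose specimen cup with a screw lid, 72 mm across, 76 mm high, behind the station; a bystander.
- timer_center (a point): Centre of a loose small white bench timer, 68 x 68 x 20 mm, behind the station, left of the cup; a bystander.

How it is judged:
By the outcome, as a careful person would: the job done as asked, in the order asked, and still so for the second after the job is handed in, while the arm keeps its last pose, push and grip.
It also fails if it takes over 64 s, if anything falls off the work surface, if the arm or the gripper's body presses on something with over 40 N, if the wrist force passes 120 N, or if a joint passes its speed limit or range.

## Working session

There is one attempt and no reset: what is moved stays moved. The work goes in short steps, Python scripts to look and compute and a tool call to move; the robot and the scene stay as the last step left them, time stands still between calls to the robot, and variables do not carry over. Pictures are saved under pics/ and viewed, at most 10 in all, crops included, and the job is handed in when it is done.

Besides the shell and the picture viewer there is one more tool, called after "Emit:" by a JSON object that holds its "op" and its "data". drive_tool: Moves the arm, as the interface text tells. Its arguments: {"type":"object","properties":{"targets":{"type":"array","items":{"type":"array","items":{"type":"number"}}}},"required":["targets"]}

```bash
mkdir -p pics; python3 - <<'E'
from bench import arm
import cv2
for n in("scene","top"):
    cv2.imwrite(f"pics/{n}0.png",arm.get_image(n)); print(n,arm.camera_params(n))
s=arm.read_state(); print(s)
E
```

```text
scene {'fov_y': 56.55977217839642, 'cx': 317.90281511908415, 'cy': 237.03586627445344, 'rvec': array([ 0.59790574, -2.52490226,  1.31503456]), 'tvec': array([471.79847418, 229.62074225, 822.07103622])}
top {'fov_y': 49.911626447231974, 'cx': 326.6358587192714, 'cy': 240.19365170009596, 'rvec': array([ 2.18355928, -2.14700687,  0.10246919]), 'tvec': array([ -24.22424863,  570.50642655, 1227.40131544])}
{'clock': 0.1, 'joints': array([-1.08139060e+00,  3.85477724e-01,  6.72771951e-03, -4.01316627e-04,
       -1.19398264e+00, -2.58560544e-01]), 'joint_vel': array([8.18344340e-04, 2.24577419e-05, 1.53935470e-03, 2.10055577e-03,
       2.28054258e-03, 2.92883524e-03]), 'joint_efforts': array([-1.43942882e-03, -3.93317235e+01,  1.88929152e+01,  4.19794008e+00,
       -2.58321241e-03,  2.74070132e-06]), 'position': array([ 142.86122654, -607.91128774,  230.32352228]), 'ee_rot': array([-1.15092901e-01,  9.93354243e-01,  9.69377807e-04, -1.80077146e-04]), 'contact_force': array([ 0.91539543,  0.85375424, -0.28425114]), 'wrist_torque': array([ 0.01882768, -0.04259713,  0.04476386]), 'grasp_force': 0.0, 'gripper_width': 85.43631783828118}
```

View pics/scene0.png

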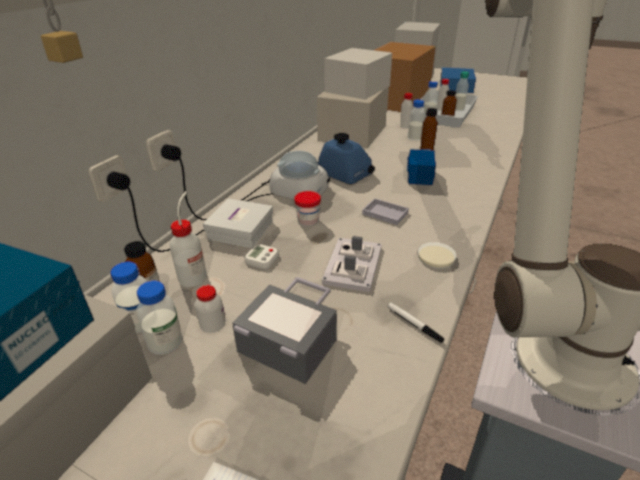

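View pics/top0.png

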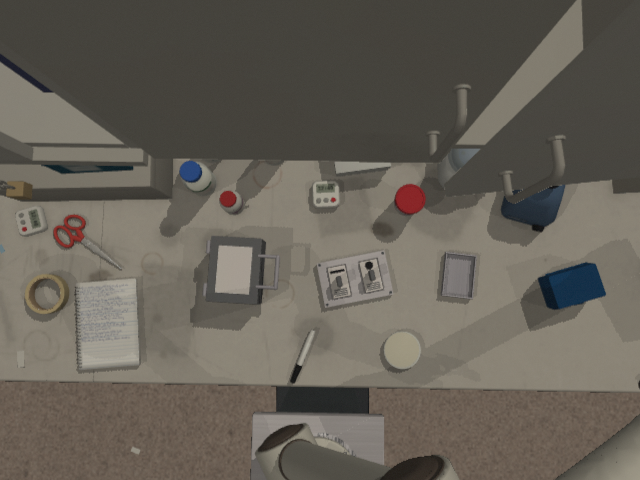

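The scene view shows the box with its flap shut, the station, the tray, and the cup and timer behind the station. In the top view, up is world +x and left is +y. The round tag is at about (370,266), in the right-hand well. The bar tag is at (337,270), the tray at (459,275), and the box at (237,270) with its handle at (276,272).

```bash
cat > h.py <<'E'
import cv2,numpy as np
from bench import arm
def cam(n):
    p=arm.camera_params(n); R=cv2.Rodrigues(p['rvec'])[0]; f=240/np.tan(np.radians(p['fov_y']/2))
    return R,np.array(p['tvec']),f,p['cx'],p['cy']
def pt(n,uv,z):
    R,t,f,cx,cy=cam(n); C=-R.T@t; d=R.T@np.array([(uv[0]-cx)/f,(uv[1]-cy)/f,1.])
    return C+d*(z-C[2])/d[2]
def px(n,P):
    R,t,f,cx,cy=cam(n); c=R@np.array(P,float)+t
    return np.array([cx+f*c[0]/c[2],cy+f*c[1]/c[2]])
E
python3 - <<'E'
from h import *
im=cv2.imread("pics/top0.png")
c=cv2.resize(im[225:315,195:485],None,fx=2.75,fy=2.75,interpolation=cv2.INTER_CUBIC); cv2.imwrite("pics/c1.png",c)
hsv=cv2.cvtColor(im,cv2.COLOR_BGR2HSV); g=hsv[...,2]
for y,x in [(283,323),(270,447),(260,460),(270,210),(290,275),(270,305),(310,460)]: print((x,y),im[y,x])
E
```

```text
(323, 283) [128 133 138]
(447, 270) [109 111 116]
(460, 260) [119 120 126]
(210, 270) [76 79 80]
(275, 290) [ 93 103 107]
(305, 270) [101 112 117]
(460, 310) [117 131 138]
```

View pics/c1.png

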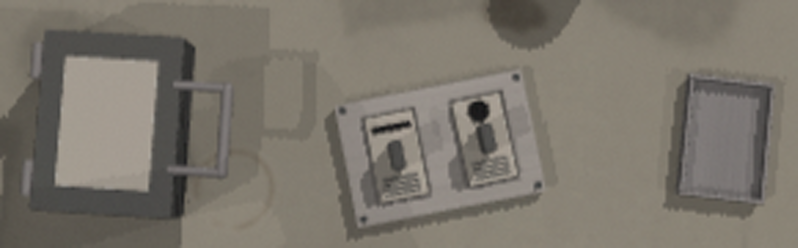

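The crop shows the station's corner screws at crop pixels (341,111), (515,78), (537,185) and (364,219). The tray rim corners are near (688,75), (773,82), (766,203) and (679,196). The handle bar runs from (228,88) to (221,175), and the round tag is at (479,112).

```bash
python3 - <<'E'
from h import *
np.set_printoptions(precision=1,suppress=True)
im=cv2.imread("pics/top0.png")
P=lambda l,z:np.array([pt("top",(a/2.75+195-.32,b/2.75+225-.32),z) for a,b in l])
def rep(n,l,z):
    p=P(l,z); e=np.roll(p,-1,0)-p
    print(n,p[:,:2].tolist() and p[:,:2].round(1).tolist(),'c',p.mean(0),'len',np.linalg.norm(e,axis=1),'ang',np.degrees(np.arctan2(e[:,1],e[:,0])))
rep('screws',[(341,111),(515,78),(537,185),(364,219)],14)
rep('tray',[(688,75),(773,82),(766,203),(679,196)],16)
rep('flap',[(43,30),(185,38),(174,218),(31,208)],77)
rep('paper',[(64,56),(158,60),(149,193),(54,187)],77.5)
rep('handle',[(228,88),(221,175)],75)
rep('slabR',[(449,98),(500,90),(518,180),(470,190)],20)
rep('slabL',[(361,116),(412,107),(429,195),(383,204)],20)
# dark tag
g=im.max(2); m=((g<45)).astype(np.uint8); m[:,:325]=0;m[:,393:]=0;m[:255]=0;m[300:]=0
n,_,st,ce=cv2.connectedComponentsWithStats(m)
for i in range(1,n):
    if st[i,4]>6: print('dark',ce[i],st[i],pt("top",ce[i],23))
rep('finR',[(486,139)],54); rep('finL',[(396,156)],54)
print(pt("top",(410,199),76),pt("top",(326,195),20))
E
```

```text
screws [[510.8, 4.0], [542.9, -151.0], [448.1, -171.0], [415.5, -18.2]] c [479.3 -84.   14. ] len [158.2  96.9 156.3  97.8] ang [ -78.3 -168.   102.    13.1]
tray [[548.0, -304.9], [543.0, -380.5], [435.7, -373.0], [440.5, -296.3]] c [ 491.8 -338.6   16. ] len [ 75.7 107.5  76.8 107.8] ang [-93.8 176.   86.4  -4.6]
flap [[572.3, 258.4], [567.4, 136.8], [414.9, 141.5], [421.2, 262.4]] c [493.9 199.8  77. ] len [121.7 152.6 121.1 151.2] ang [-92.3 178.2  87.   -1.5]
paper [[550.2, 239.4], [548.2, 159.2], [435.5, 163.2], [439.1, 243.6]] c [493.2 201.3  77.5] len [ 80.3 112.8  80.5 111.2] ang [-91.5 178.   87.4  -2.1]
handle [[525.4, 99.1], [451.6, 103.1]] c [488.5 101.1  75. ] len [73.9 73.9] ang [176.9  -3.1]
slabR [[523.6, -91.9], [531.5, -137.1], [452.1, -153.6], [442.6, -111.3]] c [ 487.5 -123.5   20. ] len [45.9 81.  43.3 83.3] ang [ -80.1 -168.3  102.7   13.5]
slabL [[506.3, -14.0], [515.1, -59.1], [437.6, -75.2], [429.0, -34.7]] c [472.  -45.7  20. ] len [46.  79.1 41.4 80. ] ang [ -79.  -168.3  102.    15. ]
dark [368.6 264.9] [366 262   6   7  36] [ 512.8 -117.8   23. ]
dark [336.3 270.9] [331 270  12   3  15] [496.7 -39.3  23. ]
finR [[486.6, -122.3]] c [ 486.6 -122.3   54. ] len [0.] ang [0.]
finL [[470.7, -45.0]] c [470.7 -45.   54. ] len [0.] ang [0.]
[ 667.1 -210.2   76. ] [684.2 -11.   20. ]
```

```bash
cat >> h.py <<'E'
from scipy.spatial.transform import Rotation as Ro
def go(x,y,z,yaw):
    "shift and roll to put TCP at x,y,z pointing down with tool y at yaw deg (mod 180)"
    s=arm.read_state(); M=Ro.from_quat(s['ee_rot']).as_matrix()
    d=M.T@(np.array([x,y,z])-s['position']); a=np.degrees(np.arctan2(M[1,1],M[0,1]))
    r=(a-yaw+90)%180-90
    print('pos',s['position'].round(1),'yaw',round(a,1),'w',round(s['gripper_width'],1),'gf',round(s['grasp_force'],1),'F',s['contact_force'].round(1),'t',round(s['clock'],1),'j6',s['joints'][5].round(2),'-> shift',d.round(1),'roll',round(r,1))
E
python3 -c "
from h import *
go(487.8,-123.1,120,102.2)"
```

```text
pos [ 142.9 -607.9  230.3] yaw 103.2 w 85.4 gf 0.0 F [ 0.9  0.9 -0.3] t 0.1 j6 -0.26 -> shift [-446.7  392.9  111. ] roll 1.0
```

Emit:
{"op": "drive_tool", "data": {"targets": [[-1,-446.7,392.9,90,1],[-1,-446.7,392.9,90,1],[-1,-446.7,392.9,90,1],[-1,-446.7,392.9,90,1],[-1,-446.7,392.9,90,1],[-1,-446.7,392.9,90,1],[-1,-446.7,392.9,90,1],[-1,-446.7,392.9,90,1],[-1,-446.7,392.9,90,1],[-1,-446.7,392.9,90,1],[-1,-446.7,392.9,90,1],[-1,-446.7,392.9,90,1]]}}

```text
clock: 1.3
position: [487.6, -123.1, 141.2]
ee_rot: [-0.107, 0.994, 0.0, -0.0]
contact_force: [0.4, -1.2, 0.7]
gripper_width: 85.3
grasp_force: 0.0
```

Emit:
{"op": "drive_tool", "data": {"targets": [[-1,0,0,0,0],[-1,0,0,0,0],[-1,0,0,0,0],[-1,0,0,0,0]]}}

```text
clock: 1.7
position: [486.3, -126.0, 141.7]
ee_rot: [-0.106, 0.994, 0.0, -0.0]
contact_force: [-0.9, -0.6, -1.1]
gripper_width: 85.7
grasp_force: 0.0
```

```bash
python3 -c "
from h import *
go(487.8,-123.1,25,102.2)"
```

```text
pos [ 486.3 -126.   141.7] yaw 102.1 w 85.7 gf 0.0 F [-0.9 -0.6 -1.1] t 1.7 j6 -1.43 -> shift [ -2.1   2.5 116.7] roll -0.1
```

Emit:
{"op": "drive_tool", "data": {"targets": [[-1,-2,2.5,40,0],[-1,-2,2.5,70,0],[-1,-2,2.5,70,0],[-1,-2,2.5,70,0],[-1,-2,2.5,70,0]]}}

```text
clock: 2.2
position: [489.7, -122.7, 73.3]
ee_rot: [-0.106, 0.994, -0.0, 0.002]
contact_force: [0.8, -0.0, 0.8]
gripper_width: 85.1
grasp_force: 0.0
```

```bash
python3 -c "
from h import *
cv2.imwrite('pics/s1.png',arm.get_image('scene')[220:310,300:420].repeat(5,0).repeat(5,1))
go(487.8,-123.1,25,102.2)
im=arm.get_image('scene')
go(487.8,-123.1,25,102.2)"
```

```text
pos [ 489.7 -122.6   73.4] yaw 102.2 w 85.2 gf 0.0 F [0.4 0.3 0.8] t 2.2 j6 -1.44 -> shift [ 2.1 -0.1 48.4] roll 0.0
pos [ 489.6 -122.4   73.3] yaw 102.2 w 85.6 gf 0.0 F [ 0.  -1.1  0. ] t 2.3 j6 -1.44 -> shift [ 2.  -0.2 48.3] roll 0.0
```

View pics/s1.png

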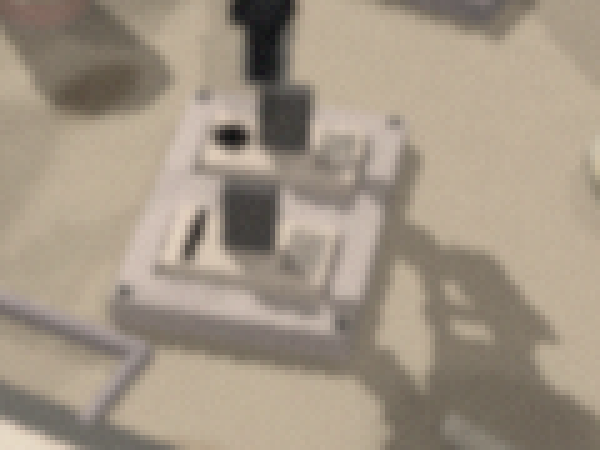

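The crop shows both cassettes in their wells, the round-tag one behind. One finger is visible beyond its fin, at about crop (262,70), but the near finger isn't. I'll check by projection where it should be.

```bash
python3 -c "
from h import *
s=arm.read_state(); M=Ro.from_quat(s['ee_rot']).as_matrix()
for k in(-46,0,46):
  p=s['position']+M@[0,k,-13]; print(p,px('scene',p),(px('scene',p)-[300,220])*5, px('top',p))
print((px('scene',[487.8,-123.1,54])-[300,220])*5)
im=arm.get_image('scene'); cv2.imwrite('pics/s2.png',cv2.resize(im[130:300,280:460],None,fx=3.5,fy=3.5)); cv2.imwrite('pics/t2.png',cv2.resize(arm.get_image('top')[200:330,290:440],None,fx=3.5,fy=3.5))
a=cv2.imread('pics/s2.png');b=cv2.imread('pics/t2.png');b=cv2.copyMakeBorder(b,0,a.shape[0]-b.shape[0],0,0,cv2.BORDER_CONSTANT)
cv2.imwrite('pics/st2.png',cv2.resize(np.hstack([a,b]),None,fx=.69,fy=.69))
"
```

```text
[ 499.23945328 -167.39517542   86.32319062] [360.02692823 216.10836414] [300.13464116 -19.4581793 ] [392.09065908 269.5891359 ]
[ 489.51018899 -122.43585649   86.29067179] [356.44860674 226.22969212] [282.24303369  31.1484606 ] [372.57579711 273.47691503]
[479.78092469 -77.47653756  86.25815297] [352.61325547 237.07803209] [263.06627736  85.39016044] [353.04192717 277.36848097]
[283.89677163  87.66007915]
```

View pics/st2.png

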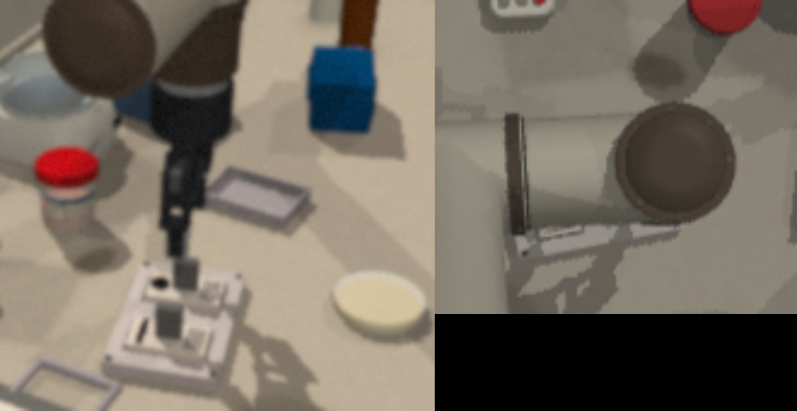

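The near fingertip projects to crop (263,85) and shows there, so calibration and pose agree. I'll descend.

Emit:
{"op": "drive_tool", "data": {"targets": [[-1,1.5,0,20,0],[-1,1.5,0,40,0],[-1,1.5,0,47,0],[-1,1.5,0,47,0],[-1,1.5,0,47,0]]}}

```text
clock: 2.9
position: [487.6, -122.5, 25.3]
ee_rot: [-0.107, 0.994, -0.0, 0.001]
contact_force: [-0.5, 0.0, -0.4]
gripper_width: 85.3
grasp_force: 0.0
```

```bash
python3 -c "
from h import *
go(487.8,-123.1,25,102.2)"
```

```text
pos [ 487.6 -122.5   25.3] yaw 102.2 w 85.3 gf 0.0 F [-0.5  0.  -0.4] t 2.9 j6 -1.43 -> shift [-0.  -0.6  0.3] roll 0.0
```

Emit:
{"op": "drive_tool", "data": {"targets": [[1,0,-0.5,0,0],[1,0,-0.5,0,0],[1,0,-0.5,0,0],[1,0,-0.5,0,0],[1,0,-0.5,0,0],[1,0,-0.5,0,0],[1,0,-0.5,0,0],[1,0,-0.5,0,0],[1,0,-0.5,0,0],[1,0,-0.5,0,0]]}}

```text
clock: 3.9
position: [487.3, -123.0, 24.8]
ee_rot: [-0.107, 0.994, -0.0, 0.0]
contact_force: [-1.8, 0.3, 4.4]
gripper_width: 10.8
grasp_force: 58.8
```

```bash
python3 -c "
from h import *
go(487.8,-123.1,110,102.2)"
```

```text
pos [ 487.3 -123.    24.8] yaw 102.2 w 10.8 gf 58.8 F [-1.8  0.3  4.4] t 3.9 j6 -1.43 -> shift [ -0.5  -0.2 -85.2] roll 0.0
```

Emit:
{"op": "drive_tool", "data": {"targets": [[1,0,0,-6,0],[1,0,0,-12,0],[1,0,0,-35,0],[1,0,0,-70,0],[1,0,0,-70,0],[1,0,0,-70,0]]}}

```text
clock: 4.5
position: [487.2, -122.9, 95.4]
ee_rot: [-0.106, 0.994, 0.0, 0.001]
contact_force: [-0.9, 0.1, -1.0]
gripper_width: 11.4
grasp_force: 58.3
```

```bash
python3 -c "
from h import *
go(491.8,-338.6,95,86)"
```

```text
pos [ 487.2 -122.9   95.4] yaw 102.2 w 11.4 gf 58.3 F [-0.9  0.1 -1. ] t 4.5 j6 -1.43 -> shift [  41.1 -211.8    0.3] roll 16.2
```

Emit:
{"op": "drive_tool", "data": {"targets": [[1,4,-21,0,2],[1,10,-50,0,5],[1,16,-85,0,8],[1,23,-120,0,11],[1,30,-155,0,13],[1,36,-185,0,16.2],[1,41,-205,0,16.2],[1,41,-211.8,0,16.2],[1,41,-211.8,0,16.2],[1,41,-211.8,0,16.2],[1,41,-211.8,0,16.2]]}}

```text
clock: 5.6
position: [491.8, -337.6, 94.3]
ee_rot: [0.034, 0.999, 0.0, -0.0]
contact_force: [-0.6, 0.1, -0.4]
gripper_width: 10.9
grasp_force: 58.5
```

```bash
python3 -c "
from h import *
go(491.8,-338.6,40,86)"
```

```text
pos [ 491.8 -337.6   94.3] yaw 86.1 w 10.9 gf 58.5 F [-0.6  0.1 -0.4] t 5.6 j6 -1.31 -> shift [-0.2 -1.  54.3] roll 0.1
```

Emit:
{"op": "drive_tool", "data": {"targets": [[1,0,-1,25,0],[1,0,-1,50,0],[1,0,-1,60,0],[1,0,-1,66,0],[1,0,-1,70,0],[1,0,-1,72,0],[1,0,-1,72,0],[1,0,-1,72,0]]}}

```text
clock: 6.4
position: [492.2, -339.9, 23.3]
ee_rot: [0.035, 0.999, -0.0, 0.001]
contact_force: [-0.6, -0.3, -1.1]
gripper_width: 11.1
grasp_force: 58.5
```

```bash
python3 -c "
from h import *
go(491.8,-338.6,21,86)"
```

```text
pos [ 492.2 -339.9   23.3] yaw 86.0 w 11.1 gf 58.5 F [-0.6 -0.3 -1.1] t 6.4 j6 -1.31 -> shift [0.5 1.3 2.3] roll 0.0
```

Emit:
{"op": "drive_tool", "data": {"targets": [[1,0,1,1.5,0],[1,0,1,2.2,0],[1,0,1,2.2,0],[-1,0,1,2.2,0],[-1,0,1,2.2,0],[-1,0,1,2.2,0],[-1,0,1,2.2,0],[-1,0,1,2.2,0],[-1,0,1,2.2,0],[-1,0,1,2.2,0]]}}

```text
clock: 7.4
position: [491.9, -338.7, 20.4]
ee_rot: [0.035, 0.999, -0.0, 0.0]
contact_force: [-0.4, -0.3, 0.5]
gripper_width: 85.6
grasp_force: 0.0
```

Emit:
{"op": "drive_tool", "data": {"targets": [[-1,0,0,-10,0],[-1,0,0,-40,0],[-1,0,0,-90,0],[-1,0,0,-130,0],[-1,0,0,-160,0],[-1,0,0,-160,0],[-1,0,0,-160,0]]}}

```text
clock: 8.1
position: [492.0, -338.6, 181.7]
ee_rot: [0.035, 0.999, -0.0, 0.001]
contact_force: [-0.9, -0.4, 0.1]
gripper_width: 85.6
grasp_force: 0.0
```

```bash
python3 -c "
from h import *
go(488.5,101.1,180,87)
"
```

```text
pos [ 492.  -338.6  181.7] yaw 86.0 w 85.6 gf 0.0 F [-0.9 -0.4  0.1] t 8.1 j6 -1.31 -> shift [ 34.  438.4   1.5] roll -1.0
```

```bash
python3 -c "
from h import *
a,b=(312,285.4),(276.3,272.5)
for z in (70,75,80,85,90,95,100): print(z,pt('scene',a,z)[:2].round(1),pt('top',b,z)[:2].round(1))
im=arm.get_image('scene')
cv2.imwrite('pics/m3.png',np.hstack([cv2.resize(im[185:235,345:425],(400,250)),cv2.resize(im[265:325,240:340],(400,240)).repeat(1,0)[:250].copy() if 0 else cv2.resize(im[265:325,240:340],(400,250))]))
print(arm.read_state()['joints'])
for t in (0,.06,.12):
  P=[np.array([495.2,261,75])+160*np.array([-.042*np.cos(t),-.999*np.cos(t),np.sin(t)])+k*np.array([.999,-.042,0]) for k in(-36,36)]
  print(t,[px('scene',p).round(1) for p in P],[px('top',p).round(1) for p in P])
"
```

```text
70 [494.2  94. ] [488.6 101.7]
75 [491.4  99.1] [488.4 101.2]
80 [488.6 104.1] [488.2 100.6]
85 [485.8 109.2] [488.  100.1]
90 [483.  114.2] [487.9  99.6]
95 [480.2 119.3] [487.7  99.1]
100 [477.4 124.3] [487.5  98.5]
[-3.32173038e-01  3.76962712e-01 -1.38195823e-01 -6.35506889e-04
 -1.05612294e+00 -1.30805841e+00]
0 [array([328.6, 292.2]), array([297.5, 280.9])] [array([275.2, 287.9]), array([277.4, 257.1])]
0.06 [array([328.5, 288.6]), array([297.2, 277.3])] [array([274.7, 287.9]), array([276.8, 256.8])]
0.12 [array([328.3, 285.1]), array([296.8, 273.9])] [array([273.8, 287.8]), array([276. , 256.5])]
```

View pics/m3.png

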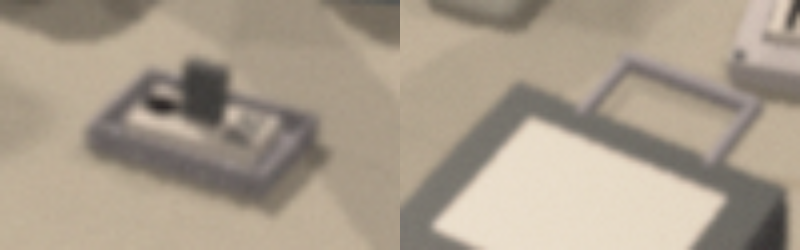

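The failed cassette lies flat inside the tray, with its tag at (160,100). The flap is practically shut and its handle bar runs from scene pixel (297,279) to (327.5,290), at z of about 78. I'll go to the handle with the fingers partly closed so they clear the flap edge.

Emit:
{"op": "drive_tool", "data": {"targets": [[0.3,3,43,0,-1.8],[0.3,34,438.4,0,-1.8],[0.3,34,438.4,0,-1.8],[0.3,34,438.4,0,-1.8],[0.3,34,438.4,0,-1.8],[0.3,34,438.4,0,-1.8],[0.3,34,438.4,0,-1.8],[0.3,34,438.4,0,-1.8],[0.3,34,438.4,0,-1.8],[0.3,34,438.4,0,-1.8],[0.3,34,438.4,0,-1.8],[0.3,34,438.4,0,-1.8]]}}

```text
clock: 9.35
position: [487.6, 100.1, 179.4]
ee_rot: [0.019, 1.0, -0.001, -0.001]
contact_force: [-0.1, -0.4, -0.0]
gripper_width: 30.1
grasp_force: 0.0
```

Emit:
{"op": "drive_tool", "data": {"targets": [[0.3,0,0,0,0],[0.3,0,0,0,0],[0.3,0,0,0,0]]}}

```text
clock: 9.65
position: [488.4, 100.1, 180.4]
ee_rot: [0.02, 1.0, -0.0, -0.0]
contact_force: [0.9, -0.1, -0.9]
gripper_width: 30.0
grasp_force: 0.0
```

```bash
python3 -c "
from h import *
go(488.3,101,58,87.8)
print(arm.read_state()['joints'])
"
```

```text
pos [488.4 100.1 180.4] yaw 87.7 w 30.0 gf 0.0 F [ 0.9 -0.1 -0.9] t 9.7 j6 -2.14 -> shift [1.000e-01 9.000e-01 1.224e+02] roll -0.1
[ 5.28438054e-01  2.16684697e-01 -3.72033865e-01  3.57467912e-06
 -9.82176558e-01 -2.13888985e+00]
```

Emit:
{"op": "drive_tool", "data": {"targets": [[0.3,0,0.9,40,0],[0.3,0,0.9,80,0],[0.3,0,0.9,100,0],[0.3,0,0.9,115,0],[0.3,0,0.9,121,0],[0.3,0,0.9,121,0],[0.3,0,0.9,121,0]]}}

```text
clock: 10.35
position: [489.0, 102.0, 60.1]
ee_rot: [0.019, 1.0, 0.0, 0.001]
contact_force: [0.4, -0.4, -0.6]
gripper_width: 30.1
grasp_force: 0.0
```

Emit:
{"op": "drive_tool", "data": {"targets": [[1,0,0,0,0],[1,0,0,0,0],[1,0,0,0,0],[1,0,0,0,0],[1,0,0,0,0],[1,0,0,0,0]]}}

```text
clock: 10.95
position: [488.8, 101.7, 59.7]
ee_rot: [0.019, 1.0, -0.0, 0.0]
contact_force: [3.0, -5.2, 0.9]
gripper_width: 8.2
grasp_force: 58.5
```

```bash
python3 -c "
from h import *
go(488.3,101,58,87.8)
s=arm.read_state(); M=Ro.from_quat(s['ee_rot']).as_matrix(); u=np.array([np.cos(np.radians(87.8)),np.sin(np.radians(87.8)),0])
H=s['position']+160*u
for t in np.arange(.1,1.71,.1):
  d=160*((1-np.cos(t))*u+np.sin(t)*np.array([0,0,1])); print(round(t,1),(M.T@d).round(1))
"
```

```text
pos [488.8 101.7  59.7] yaw 87.8 w 8.2 gf 58.5 F [ 3.  -5.2  0.9] t 10.9 j6 -2.14 -> shift [ 0.5 -0.7  1.7] roll 0.0
0.1 [ -0.    0.8 -16. ]
0.2 [ -0.    3.2 -31.8]
0.3 [ -0.    7.1 -47.3]
0.4 [ -0.1  12.6 -62.3]
0.5 [ -0.1  19.6 -76.7]
0.6 [ -0.1  27.9 -90.3]
0.7 [-1.000e-01  3.760e+01 -1.031e+02]
0.8 [-1.000e-01  4.850e+01 -1.148e+02]
0.9 [-1.000e-01  6.050e+01 -1.253e+02]
1.0 [  -0.2   73.5 -134.6]
1.1 [  -0.2   87.4 -142.6]
1.2 [  -0.2  102.  -149.1]
1.3 [  -0.2  117.2 -154.2]
1.4 [  -0.2  132.8 -157.7]
1.5 [  -0.2  148.7 -159.6]
1.6 [  -0.2  164.7 -159.9]
1.7 [  -0.2  180.6 -158.7]
```

Emit:
{"op": "drive_tool", "data": {"targets": [[1,0,0.8,-16,0],[1,0,3.2,-31.8,0],[1,0,7.1,-47.3,0],[1,0,12.6,-62.3,0],[1,0,19.6,-76.7,0],[1,0,19.6,-76.7,0]]}}

```text
clock: 11.55
position: [489.8, 121.8, 137.9]
ee_rot: [0.018, 1.0, 0.0, 0.001]
contact_force: [1.0, -4.6, 5.0]
gripper_width: 7.9
grasp_force: 58.8
```

```bash
python3 -c "
from h import *
go(488.3,101,58,87.8)
im=arm.get_image('scene')[170:370,220:400]; cv2.imwrite('pics/f1.png',cv2.resize(im,None,fx=3,fy=3))
"
```

```text
pos [489.8 121.8 137.9] yaw 87.9 w 7.9 gf 58.8 F [ 1.  -4.6  5. ] t 11.6 j6 -2.17 -> shift [  0.9 -20.9  79.9] roll 0.1
```

View pics/f1.png

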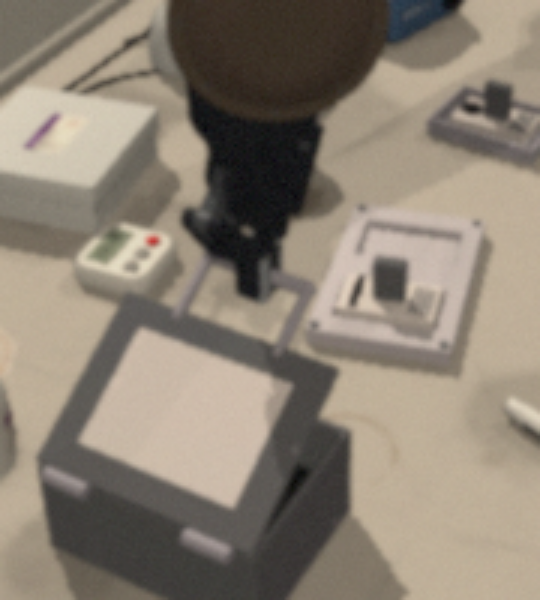

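The handle is between the fingers and the flap is open by about 0.5 rad. The bar-tag cassette is undisturbed and the right-hand well is empty. I'll continue the arc.

Emit:
{"op": "drive_tool", "data": {"targets": [[1,0,8.3,-13.6,0],[1,0,18,-26.4,0],[1,0,28.9,-38.1,0],[1,0,40.9,-48.6,0],[1,0,53.9,-57.9,0],[1,0,67.8,-65.9,0],[1,0,82.4,-72.4,0],[1,0,97.6,-77.5,0],[1,0,97.6,-77.5,0]]}}

```text
clock: 12.5
position: [494.2, 220.2, 215.9]
ee_rot: [0.018, 1.0, 0.001, 0.002]
contact_force: [-0.8, -2.2, 11.5]
gripper_width: 7.7
grasp_force: 61.4
```

Emit:
{"op": "drive_tool", "data": {"targets": [[1,0,15.6,-3.5,0],[1,0,31.5,-5.4,0],[1,0,47.5,-5.7,0],[1,0,56,-5.2,0],[1,0,56,-5.2,0],[1,0,56,-5.2,0]]}}

```text
clock: 13.1
position: [496.4, 276.2, 219.6]
ee_rot: [0.018, 1.0, 0.001, 0.002]
contact_force: [4.0, -0.6, 5.4]
gripper_width: 7.5
grasp_force: 62.3
```

```bash
python3 -c "
from h import *
go(488.3,101,58,87.8)
im=arm.get_image('scene')[130:370,200:420]; cv2.imwrite('pics/f2.png',cv2.resize(im,None,fx=2.4,fy=2.4))
"
```

```text
pos [496.4 276.2 219.6] yaw 87.9 w 7.5 gf 62.3 F [ 4.  -0.6  5.4] t 13.1 j6 -2.4 -> shift [   2.3 -175.7  161.2] roll 0.1
```

View pics/f2.png

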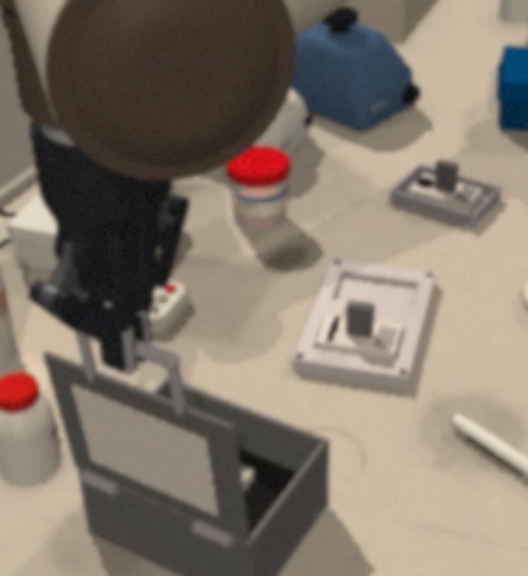

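The flap stands past upright with the handle at the top, and the spare's corner shows in the open box. I'll release, rise and move back.

Emit:
{"op": "drive_tool", "data": {"targets": [[0.3,0,0,0,0],[0.3,0,0,0,0],[0.3,0,0,0,0],[0.3,0,0,0,0],[0.3,0,0,-15,0],[0.3,0,0,-45,0],[0.3,0,0,-80,0],[0.3,0,0,-80,0],[0.3,0,0,-80,0]]}}

```text
clock: 14.05
position: [494.8, 275.2, 299.1]
ee_rot: [0.019, 1.0, 0.001, 0.0]
contact_force: [-0.9, -0.6, -0.9]
gripper_width: 29.6
grasp_force: 0.0
```

```bash
python3 -c "
from h import *
go(492.1,201,300,177.8)
print(arm.read_state()['joints'])
"
```

```text
pos [494.8 275.2 299.1] yaw 87.8 w 29.6 gf 0.0 F [-0.9 -0.6 -0.9] t 14.1 j6 -2.4 -> shift [ -0.1 -74.3  -1. ] roll -90.0
[ 7.93316019e-01  2.43390623e-01 -2.50849533e-02 -8.17628182e-04
 -1.30086994e+00 -2.40197363e+00]
```

Emit:
{"op": "drive_tool", "data": {"targets": [[-1,0,-40,0,-8],[-1,0,-80,0,-16],[-1,0,-120,0,-24],[-1,0,-160,0,-32],[-1,0,-200,0,-40],[-1,0,-240,0,-48],[-1,0,-240,0,-56],[-1,0,-240,0,-64],[-1,0,-240,0,-72],[-1,0,-240,0,-80],[-1,0,-240,0,-88],[-1,0,-240,0,-90]]}}

```text
clock: 15.25
position: [484.9, 35.0, 297.0]
ee_rot: [-0.695, 0.719, 0.001, -0.001]
contact_force: [-0.2, 1.4, -0.2]
gripper_width: 85.3
grasp_force: 0.0
```

```bash
python3 -c "
from h import *
go(492.1,201,300,177.8)
b=arm.get_image('top')[220:330,180:300]; cv2.imwrite('pics/b0.png',b)
cv2.imwrite('pics/b1.png',cv2.resize(b,None,fx=5,fy=5,interpolation=cv2.INTER_CUBIC))
print(((px('top',[492.1,201,65])-[180,220])*5+2), arm.read_state()['joints'])
"
```

```text
pos [484.9  35.  297. ] yaw 178.0 w 85.3 gf 0.0 F [-0.2  1.4 -0.2] t 15.2 j6 -0.44 -> shift [-166.2   -1.3   -3.2] roll 0.2
[274.16341701 253.92178428] [ 4.06467545e-01  1.03454323e-01 -2.04118309e-01 -7.93744792e-04
 -1.26667584e+00 -4.41851026e-01]
```

View pics/b1.png

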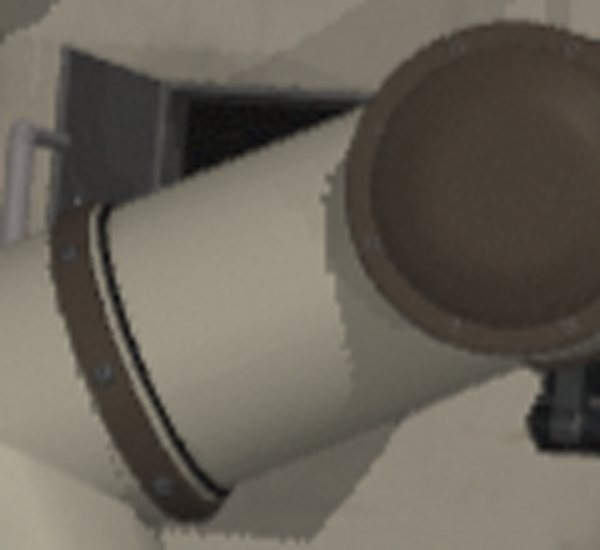

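The forearm hides most of the box. The upright flap and handle show at left, about (100,150). I'll move aside and measure the spare by mask.

Emit:
{"op": "drive_tool", "data": {"targets": [[-1,45,0,0,0],[-1,90,0,0,0],[-1,135,0,0,0],[-1,180,0,0,0],[-1,220,0,0,0],[-1,220,0,0,0]]}}

```text
clock: 15.9
position: [476.3, -188.0, 297.0]
ee_rot: [-0.691, 0.723, 0.001, -0.001]
contact_force: [-0.2, -0.4, 0.3]
gripper_width: 85.1
grasp_force: 0.0
```

```bash
python3 -c "
from h import *
im=arm.get_image('top'); cv2.imwrite('pics/b2f.png',im); b=im[220:330,180:300]; cv2.imwrite('pics/b2.png',b)
print(px('top',[492.1,201,65]),px('top',[492.1,201,31]))
for n,im in(('top',im),):
  r=im[245:300,212:270].max(2)
  print('\n'.join(' '.join('%3d'%v for v in row[::2]) for row in r[::2]))
"
```

```text
[234.4326834  270.38435686] [237.02508275 270.99965752]
 80  54  41  23  16  21  19  16  17  18  13  20  19  23  20  19  18  19  16  17  18  20  19  22  66  53  52 125 128
 77  53  42  18  23  25  23  21  13  18  18  18  22  19  18  20  19  21  19  14  19  18  20  20  68  54  53 123 129
 72  53  39  22  21  20  21  17  21  16  23  21  21  16  18  18  17  22  20  22  17  20  21  21  71  48  49 125 128
 63  53  40  21  19  21  23  21  22  15  17  23  21  19  19  16  16  22  22  19  19  19  19  17  70  50  49 126 128
 59  54  39  20  21  21  21  22  21  17  24  19  22  19  22  19  21  21  18  18  18  20  16  20  72  48  51 127 128
 55  54  34  28  22  21  21  21  18  20  14  23  22  23  21  19  17  20  21  19  18  21  19  22  83  51  53 129 130
 60  52  32  27  23  26  26  26  26  25  19  28  26  29  21  19  25  23  20  22  20  18  20  17  81  53  62 131 129
 58  53  32  27  26  25  27  25  25  25  26  25  28  25  24  23  26  25  27  21  22  15  17  27  71  53  73 129 129
 57  55  34  28  25  69 131 134 131 116 111 108 103  99  95  98  96  96  95  76  43  20  16  33  68  55  76 129 128

[... 1503 characters left out ...]
 119
 55  27  25  25  24  25  28  26  24  24  28  26  30  28  28  26  27  26  19  22  22  20  33  68  54  72 116 117 124
 55  29  26  28  27  27  26  28  24  26  24  28  26  28  27  29  26  25  20  18  21  24  51  62  54  92 122 117 127
 53  26  26  25  25  28  24  26  27  28  25  25  27  25  26  23  28  23  21  18  20  17  56  57  55  93 124 118 126
 50  25  29  24  25  26  26  26  25  25  26  23  28  25  26  27  26  27  17  16  21  15  77  54  53 104 128 120 128
 46  25  23  25  26  25  26  26  24  24  24  25  24  26  24  26  23  27  20  15  18  19  79  60  54 120 129 126 129
 63  57  49  46  45  40  37  27  30  25  25  26  26  22  23  27  26  24  15  18  17  20  80  59  54 122 127 131 134
```

```bash
python3 -c "
from h import *
im=cv2.imread('pics/b2f.png'); g=im.max(2); m=(g>62).astype(np.uint8); k=np.zeros_like(m); k[256:286,217:256]=m[256:286,217:256]
c=max(cv2.findContours(k,0,2)[0],key=cv2.contourArea); r=cv2.minAreaRect(c); q=cv2.boxPoints(r)
p=np.array([pt('top',x,31) for x in q]); e=np.roll(p,-1,0)-p
print(r,p.mean(0),np.linalg.norm(e,axis=1),np.degrees(np.arctan2(e[:,1],e[:,0])))
print(g[262:280,226:246])
"
```

```text
((237.1029510498047, 269.8382568359375), (31.48813247680664, 18.883365631103516), 2.726310968399048) [494.95444137 200.9224902   31.        ] [45.67975857 76.53993151 45.64242183 76.25497428] [ -0.55129886 -91.76149228 179.09191198  88.26270964]
[[153 151 151 154 156 156 156 157 156 156 157 156 155 156 156 155 157 148
  152 154]
 [144 147 146 152 153 155 156 155 156 155 155 156 155 156 156 156 156 147
  146 133]
 [145 146 146 147 147 151 153 153 156 155 156 156 155 156 156 156 156 147
  146  92]
 [146 146 147 146 146 146 146 145 152 152 154 156 156 156 155 156 152 148
  142  90]
 [145 146 146 147 137 135 135 136 137 133 141 146 146 148 154 155 147 148
  127  87]
 [145 145 145 139 103  98  99  97  97  94  93 109 111 111 133 140 146 147
  128  88]
 [147 145 145 116  80  75  75  77  77  76  77  76  78  82  61  76 127 145
  127  87]
 [146 145 144  87  74  74  74  76  76  76  76  78  76  79  59  56  96 141
  127  92]
 [149 148 149  94  73  69  73  72  72  73  75  75  76  78  58  54  94 142
  122 104]
 [154 154 155 127  82  63  66  62  62  63  63  66  68  70  53  51 100 142
  108 103]
 [154 155 144 142 105  79  78  72  71  71  72  63  62  64  61  68 122 144
  109 100]
 [154 155 115 106 107 107 106 106 106 107 108  96  95  95  94 112 142 146
  110 106]
 [155 143 112 106 106 107 107 106 106 106 105 108 105 106 122 142 145 145
  104 121]
 [144 112 108 106 107 107 107 106 106 106 106 107 105 123 153 146 145 146
   92 120]
 [113 108 107 106 107 106 108 106 106 107 108 107 107 149 154 146 145 144
  104 120]
 [107 107 108 107 106 105 107 105 106 107 107 107 123 152 154 147 146 145
  132 131]
 [ 94  94  94  95  97  97 101 100 101 100  99 105 138 143 145 140 139 139
  141 142]
 [ 43  46  45  45  58  63  63  66  67  67  67  88  93  98 103 104 105 106
  110 112]]
```

```bash
python3 -c "
from h import *
go(494,200.9,150,177.9)"
```

```text
pos [ 476.5 -186.4  297. ] yaw 177.5 w 85.2 gf 0.0 F [-0.3  1.   0.8] t 15.9 j6 0.01 -> shift [-387.6   -1.4  147.3] roll -0.4
```

Emit:
{"op": "drive_tool", "data": {"targets": [[-1,-45,0,15,0],[-1,-90,0,35,0],[-1,-135,0,60,0],[-1,-180,0,80,0],[-1,-225,0,100,0],[-1,-270,0,120,0],[-1,-315,0,135,-0.4],[-1,-355,-1.4,147,-0.4],[-1,-387.6,-1.4,147,-0.4],[-1,-387.6,-1.4,147,-0.4],[-1,-387.6,-1.4,147,-0.4],[-1,-387.6,-1.4,147,-0.4]]}}

```text
clock: 17.15
position: [492.8, 202.2, 151.5]
ee_rot: [-0.696, 0.718, 0.0, -0.001]
contact_force: [-0.3, 0.2, -0.1]
gripper_width: 85.6
grasp_force: 0.0
```

```bash
python3 -c "
from h import *
go(494,200.9,37,177.9)"
```

```text
pos [492.8 202.2 151.5] yaw 178.2 w 85.6 gf 0.0 F [-0.3  0.2 -0.1] t 17.1 j6 -0.72 -> shift [  1.2  -1.3 114.5] roll 0.3
```

Emit:
{"op": "drive_tool", "data": {"targets": [[-1,1,-1.3,30,0],[-1,1,-1.3,60,0],[-1,1,-1.3,85,0],[-1,1,-1.3,100,0],[-1,1,-1.3,110,0],[-1,1,-1.3,114,0],[-1,1,-1.3,114,0],[-1,1,-1.3,114,0]]}}

```text
clock: 17.95
position: [495.4, 201.7, 38.6]
ee_rot: [-0.696, 0.718, -0.0, 0.001]
contact_force: [0.4, 0.4, 0.4]
gripper_width: 85.4
grasp_force: 0.0
```

```bash
python3 -c "
from h import *
go(494,200.9,37,177.9)"
```

```text
pos [495.4 201.7  38.6] yaw 178.2 w 85.4 gf 0.0 F [0.4 0.4 0.4] t 17.9 j6 -0.72 -> shift [0.9 1.4 1.6] roll 0.3
```

Emit:
{"op": "drive_tool", "data": {"targets": [[-1,0.7,1,1.5,0],[-1,0.7,1,1.5,0],[1,0.7,1,1.5,0],[1,0.7,1,1.5,0],[1,0.7,1,1.5,0],[1,0.7,1,1.5,0],[1,0.7,1,1.5,0],[1,0.7,1,1.5,0],[1,0.7,1,1.5,0],[1,0.7,1,1.5,0],[1,0.7,1,1.5,0],[1,0.7,1,1.5,0]]}}

```text
clock: 19.15
position: [494.0, 201.0, 36.4]
ee_rot: [-0.696, 0.718, -0.0, 0.0]
contact_force: [-1.6, 0.4, 2.3]
gripper_width: 11.2
grasp_force: 59.7
```

Emit:
{"op": "drive_tool", "data": {"targets": [[1,0,0,-6,0],[1,0,0,-14,0],[1,0,0,-40,0],[1,0,0,-80,0],[1,0,0,-120,0],[1,0,0,-130,0],[1,0,0,-130,0],[1,0,0,-130,0]]}}

```text
clock: 19.95
position: [492.9, 200.4, 165.4]
ee_rot: [-0.696, 0.718, 0.0, -0.001]
contact_force: [-0.3, 0.3, -0.8]
gripper_width: 11.5
grasp_force: 59.3
```

```bash
python3 -c "
from h import *
go(487.8,-123.1,165,102.2)"
```

```text
pos [492.9 200.4 165.4] yaw 178.2 w 11.5 gf 59.3 F [-0.3  0.3 -0.8] t 19.9 j6 -0.72 -> shift [323.5  -5.1   0.6] roll 76.0
```

Emit:
{"op": "drive_tool", "data": {"targets": [[1,20,0,0,0],[1,50,0,0,7],[1,85,-1,0,15],[1,120,-2,0,23],[1,155,-3,0,31],[1,190,-3,0,39],[1,225,-4,0,47],[1,260,-5,0,55],[1,290,-5,0,63],[1,310,-5,0,70],[1,320,-5,0,76],[1,323.5,-5,0,76]]}}

```text
clock: 21.15
position: [487.4, -123.6, 164.1]
ee_rot: [-0.106, 0.994, 0.0, -0.002]
contact_force: [-0.4, -0.2, -1.1]
gripper_width: 11.2
grasp_force: 59.2
```

Emit:
{"op": "drive_tool", "data": {"targets": [[1,0,0,10,0],[1,0,0,25,0],[1,0,0,35,0],[1,0,0,38,0],[1,0,0,38,0],[1,0,0,38,0]]}}

```text
clock: 21.75
position: [489.2, -122.4, 128.5]
ee_rot: [-0.107, 0.994, -0.0, 0.0]
contact_force: [0.3, 0.5, -0.5]
gripper_width: 11.2
grasp_force: 59.2
```

```bash
python3 -c "
from h import *
go(487.8,-123.1,127,102.2)
im=arm.get_image('scene'); cv2.imwrite('pics/z.png',cv2.resize(im[130:350,210:430],None,fx=2.7,fy=2.7,interpolation=cv2.INTER_CUBIC))
# predicted slab corners (underside 110 / top 122) in crop px
y=np.radians(12.2)
for a,b in((38,22),(38,-22),(-38,-22),(-38,22)):
  p=[487.8+a*np.cos(y)-b*np.sin(y),-123.1+a*np.sin(y)+b*np.cos(y),arm.read_state()['position'][2]-17.4+12]; print(a,b,((px('scene',p)-[210,130])*2.7).round(0))
"
```

```text
pos [ 489.2 -122.4  128.5] yaw 102.3 w 11.2 gf 59.2 F [ 0.3  0.5 -0.5] t 21.8 j6 -1.43 -> shift [ 1.5 -0.4  1.5] roll 0.1
38 22 [350. 231.]
38 -22 [361. 206.]
-38 -22 [447. 216.]
-38 22 [439. 243.]
```

View pics/z.png

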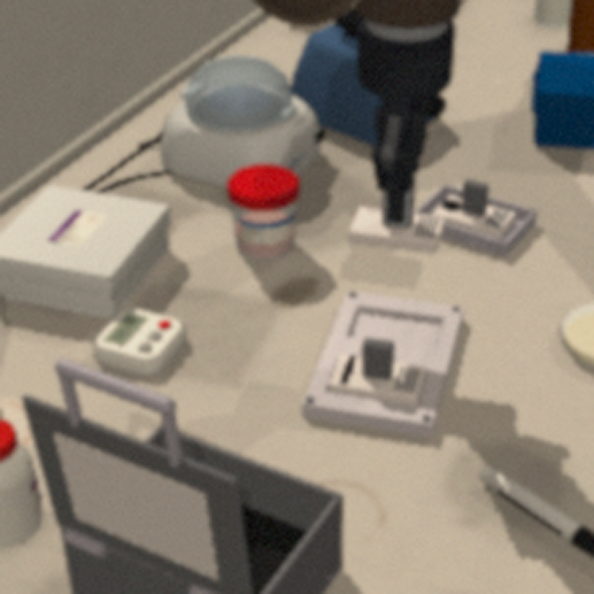

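The spare is held level. Its near top edge runs from (350,232) to (438,244), which matches the predicted (350,231) to (439,243). The flap stands open, the bar-tag cassette is in its well, the failed one lies in the tray, and the cup and timer look untouched. I'll make one small correction and hand in.

Emit:
{"op": "drive_tool", "data": {"targets": [[1,1.2,-0.4,1.5,0],[1,1.2,-0.4,1.5,0],[1,1.2,-0.4,1.5,0],[1,1.2,-0.4,1.5,0],[1,1.2,-0.4,1.5,0]]}}

```text
clock: 22.3
position: [487.8, -123.3, 126.9]
ee_rot: [-0.106, 0.994, -0.0, 0.0]
contact_force: [-0.3, 0.6, -0.4]
gripper_width: 11.0
grasp_force: 59.2
```

```bash
python3 -c "
from h import *
go(487.8,-123.1,127,102.2)
print(arm.job_done())"
```

```text
pos [ 487.8 -123.3  126.9] yaw 102.2 w 11.0 gf 59.2 F [-0.3  0.6 -0.4] t 22.3 j6 -1.43 -> shift [-0.1  0.2 -0.1] roll 0.0
the job is handed in; nothing more can be done
None
```

The job is handed in at 22.3 s: the failed cassette lies flat in the reject tray, the flap stands open, and the spare is held level about 10 cm above the emptied well, aligned with it; no verdict was returned.

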